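Walk a cast block round to the fence

ROBOT

A 6-joint arm with a two-finger parallel gripper is mounted at the origin on a cart in front of the work surface, level with it; the furniture and walls round the work are solid. World frame = base frame: x ahead of the robot, y to its left, z up, the work surface at z = 0. Lengths are in mm, angles in rad, forces in N, time in s.
With the tool pointing down it reaches from about 350 to 775 mm from the base axis. Payload 7.3 kg.
Tool frame: the origin (TCP) lies between the finger pads; the fingertips stand 17 mm ahead of it and the grasp point (between the pads) lies 2 mm behind it; z points along the fingers, y is the direction in which the jaws open and shut (so a half turn about z gives the same grasp; the last joint's range is limited). The gripper opens to 92 mm and grips with 3 to 60 N. Pads are 19 mm wide; open, the fingers measure 130 mm over their backs; the gripper's body (75 mm by 190 mm) begins 47 mm behind the grasp point.
Start: joints at [-1.458, 0.342, 1.524, -0, 1.275, -0.146], TCP at [134.38, -507.529, 243.741] pointing down, gripper open.
Joint ranges: [-2.53, 2.53], [-0.77, 2.02], [0.04, 2.7], [-1, 4.14], [0.28, 2.66], [-3.11, 3.11]. Speed limits (rad/s): [2.57, 2.57, 3.14, 3.14, 3.14, 3.14].

INTERFACE

Orientations are given as [roll, pitch, yaw] about the fixed x, y, z axes, in that order (R = Rz(yaw) Ry(pitch) Rx(roll)).
In Python, from plant import get_obs, capture, get_calibration, close_job gives the robot as it stands.
- The arm moves only by the tool carry_out, never from a script. Its argument "moves" is one flat list of numbers, 7 for each row, row after row: the shift along the tool's x, y, z normalised to -1 to 1, where 1 is 40 cm, then the turn, a rotation vector about the tool's x, y, z normalised to -1 to 1, where 1 is 30 degrees, then the opening, from 0 (shut) to 1 (fully open). A call has exactly 8 rows; each row is the pose to reach, as a shift and turn from the pose measured when the call began, along the tool's axes at that moment; what a row does not reach only later rows make up. A row lasts 1/10 s, in which the tool goes at most 50 mm and 8.59 degrees, less where a joint would pass 70% of its speed; a pose out of reach is approached as far as the arm can. A call with a number of a shift or a turn outside -1 to 1 is refused whole. A call with a gripper value outside its range is refused whole. The fingers move at their own pace and stop on an object; the grip force is fixed at half the most. Time passes only in rows, so rows that repeat a pose let the fingers close, or fill a call up. It gives the time, the measured TCP pose, the force and the opening at its end, in the units of the state.
- get_obs(): the state, without advancing time (a new reading comes with each control period).
- capture(name): name is "scene" or "side" or "wrist"; returns the picture (480x640x3 uint8, red, green, blue); there is no depth.
- get_calibration(name): a dict with "vfov" (degrees; the focal length in pixels is half the picture's height over the tangent of half this angle, whatever the lens; pixels are square), "cx", "cy" (the principal point, pixels), "dist" ([k1, k2, p1, p2, k3] as OpenCV has them; the pictures are not rectified), "cam_to_world" (4x4, takes a point from camera to world coordinates). Camera axes: x right, y up, looking along -z (the intrinsics and any distortion apply to the point x, -y, -z); pixel columns grow to the right and rows downward; lengths in mm; the calibration is good to about 2 mm. A picture is of the moment at which its call begins: read the wrist's pose just before it. get_calibration takes no time and is no camera call; for the wrist camera it gives the pose at the moment of the call.
- close_job(): hands the job in, once; it reports no verdict.
The state is a dict: "time": time; "joint_positions": joint angles; "dq": joint speeds; "tau": joint torques, N m; "tool_pos": TCP position; "tcp_rot": TCP orientation; "contact_force": force on the tool from outside, world axes, zero at the start; "moment": the same for the moment, N m; "grip_width": finger opening in mm.
Only numpy, scipy, OpenCV 4.12 (cv2) and the standard library are available. Lean on these libraries where they do the work, as an engineer would, in place of code of your own. Each camera call takes 0.05 s, during which the arm holds its last target.

TASK

Only pushing, never pinching or lifting, walk the heavy white block round on the spot by pushing its ends alternately, sideways on its long faces, the red-banded end first and then the blue, until a long side (either one) squarely faces the steel fence with still a finger's breadth between them; no corner may knock the fence while the block is askew. Then push it flat against the fence, wholly between the two red marks, and leave it there. Do not disturb the pot, the weight or the stopper.

Things in the scene. Friction and masses are not known exactly. Their poses are not given: they have to be found in the camera images.
- fence: Steel angle fence fixed to the worktop, 240 mm long, 35 mm high, low bolted foot behind. Origin: on the worktop, at the middle of its flat face. y runs along the face; x points away from the robot, out of the back: the face is the plane x = 0, the block belongs on the -x side. Two red stripes, 4 mm wide, cross it at y = -97 and +97 mm; the block must lie between them.
- block: Loose white cast plaster block, 130 mm long (x axis), 96 wide (y), 60 high, 0.6 to 0.85 kg; slides against 5 to 12 N of friction. Origin: centre of its underside. Long sides: faces y = -48 and +48 mm. Red band near its -x end, blue near +x. It starts about 150 mm in front of the fence face, its long axis within 49 degrees of perpendicular to the fence, either way; turn it the shorter way.
- red_end: The red-banded end of the block: its last 50 mm at -x, rigid with it. Origin: 40 mm from the block's origin along the block's -x, at the underside; axes as the block's. Pushed sideways 50 mm from its middle, the block turns about a point some 30 mm beyond its middle, so it also drifts; pushing the other end the opposite way takes the drift back.
- blue_end: The blue-banded end of the block: its last 50 mm at +x, rigid with it. Origin: 40 mm from the block's origin along the block's +x, at the underside; axes as the block's.
- pot: Small white sample pot with a blue lid, 50 mm across, 44 mm high, standing loose to the left of the block; not to be disturbed. Origin: centre of its underside.
- weight: Brass check weight with a knob, 26 mm across, 41 mm high, standing loose to the left of the block; not to be disturbed. Origin: centre of its underside.
- stopper: Red-brown rubber stopper, 36 mm across, 30 mm high, standing loose to the right of the block; not to be disturbed. Origin: centre of its underside.
Mind the look-alikes: they are no part of the job. Leave any green or yellow look-alike of the block alone.

How it is judged (in metres and radians):
On the way, in this order (a step that is already met when the one before it is completed fails the run):
1. the red-banded end is pushed with the fingers (contact force between the fingers and red_end above 0.5 N), for 0.1 s.
2. the blue-banded end is pushed with the fingers (contact force between the fingers and blue_end above 0.5 N), for 0.1 s.
3. a long side squarely faces the fence (within 8 degrees), with a gap of at least about 10 mm (angle between the x axis of block and the y axis of fence, either way round below 0.14 rad and x of block in the frame of fence below -0.058 m), for 0.2 s.
At the end, for the whole second after the job is handed in: A long side of the block lies flat against the fence (its middle within 53 mm of the face, parallel within 3.4 degrees), the whole block between the red marks (its middle within 32 mm of the fence's middle), flat on the worktop and at rest (x of block in the frame of fence between -0.053 and -0.04 m and angle between the x axis of block and the y axis of fence, either way round below 0.06 rad and y of block in the frame of fence between -0.032 and 0.032 m and height (world z) of block below 0.005 m and angle between block's own z axis and vertical below 0.05 rad and linear speed of block below 0.01 m/s); the robot touches nothing.
It fails at once if the block is lifted or tipped (height (world z) of block above 0.012 m or angle between block's own z axis and vertical above 0.2 rad).
It fails at once if a corner of the block knocks against the fence while the block is askew (more than 15 degrees) (contact force between block and fence above 1 N and angle between the x axis of block and the y axis of fence, either way round above 0.26 rad).
It fails at once if the block is not turned on the spot but shoved away (its middle over 70 mm to the side of the fence's middle or over 230 mm from its face) (y of block in the frame of fence above 0.07 m or y of block in the frame of fence below -0.07 m or x of block in the frame of fence below -0.23 m).
It fails at once if the pot, the weight or the stopper is disturbed (moved over 15 mm or tipped) (distance of any of pot, weight, stopper from where it was at the start of the episode above 0.015 m or angle between any of pot, weight, stopper's own z axis and vertical above 0.3 rad).
It also fails if it takes over 72 s, if anything falls off the work surface, if the arm or the gripper's body presses on something with over 40 N, if the wrist force passes 120 N, or if a joint passes its speed limit or range.

## Working session

There is one attempt and no reset: what is moved stays moved. The work goes in short steps, Python scripts to look and compute and a tool call to move; the robot and the scene stay as the last step left them, time stands still between calls to the robot, and variables do not carry over. Pictures are saved under pics/ and viewed, and the job is handed in when it is done.

Besides the shell and the picture viewer there is one more tool, called after "Call:" as name(argument=value, ...), one argument or row to a line, values as JSON. carry_out: Moves the arm, as the interface text tells. Scaled input: -1 to 1 covers 40 cm each way for a shift and 30 degrees each way for a turn. Its arguments: {"type":"object","properties":{"moves":{"type":"array","items":{"type":"number"}}},"required":["moves"]}

```bash
ls; mkdir -p pics; python3 - <<'E'
from plant import *
import cv2
print(get_obs())
for n in ["scene","side"]:
    cv2.imwrite(f"pics/{n}0.png",capture(n)[:,:,::-1]); print(n,get_calibration(n))
E
```

```text
pics
{'time': 0.0, 'joint_positions': array([-1.45801522e+00,  3.42724274e-01,  1.52499016e+00,  1.78034849e-06,
        1.27539815e+00, -1.45993519e-01]), 'dq': array([ 1.09378339e-03,  1.06465038e-03,  1.26953419e-03, -3.34611015e-04,
        1.52614523e-03,  8.60618794e-05]), 'tau': array([-1.96921355e-03, -4.31250679e+01, -2.44222748e+01,  7.15678465e-02,
        5.58438292e-02, -1.33903059e-04]), 'tool_pos': array([ 134.32880135, -507.14226288,  243.05351032]), 'tcp_rot': array([-3.14008914e+00, -2.22796661e-04,  2.58773939e-01]), 'contact_force': array([0.64260384, 0.75006362, 0.30799854]), 'moment': array([ 0.02800214,  0.00842302, -0.05158779]), 'grip_width': 91.68676642060349}
scene {'vfov': 54.18852703222848, 'cx': 332.5970831890862, 'cy': 248.7009859738308, 'dist': array([-0.0447205,  0.       ,  0.       ,  0.       ,  0.       ]), 'cam_to_world': array([[-5.74648820e-01,  4.76260399e-01, -6.65548470e-01,
        -7.95497526e+01],
       [-8.18091085e-01, -3.11939351e-01,  4.83136437e-01,
         4.68756280e+02],
       [ 2.24879948e-02,  8.22113054e-01,  5.68879967e-01,
         5.75914922e+02],
       [ 0.00000000e+00,  0.00000000e+00,  0.00000000e+00,
         1.00000000e+00]])}
side {'vfov': 54.57437888783874, 'cx': 318.22239021052945, 'cy': 240.81650741723075, 'dist': array([-0.0773899,  0.       ,  0.       ,  0.       ,  0.       ]), 'cam_to_world': array([[ 9.59446816e-01,  1.17435869e-01, -2.56262801e-01,
         2.86963672e+02],
       [-2.81303524e-01,  4.57473034e-01, -8.43556015e-01,
        -8.17903968e+02],
       [ 1.81695874e-02,  8.81434762e-01,  4.71956170e-01,
         5.25194086e+02],
       [ 0.00000000e+00,  0.00000000e+00,  0.00000000e+00,
         1.00000000e+00]])}
```

View pics/scene0.png

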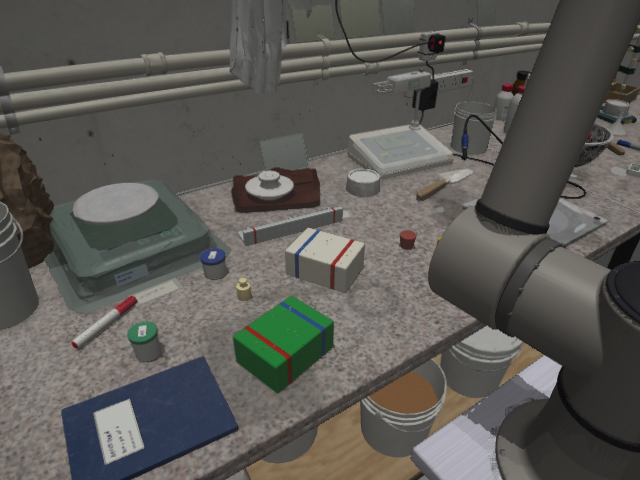

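View pics/side0.png

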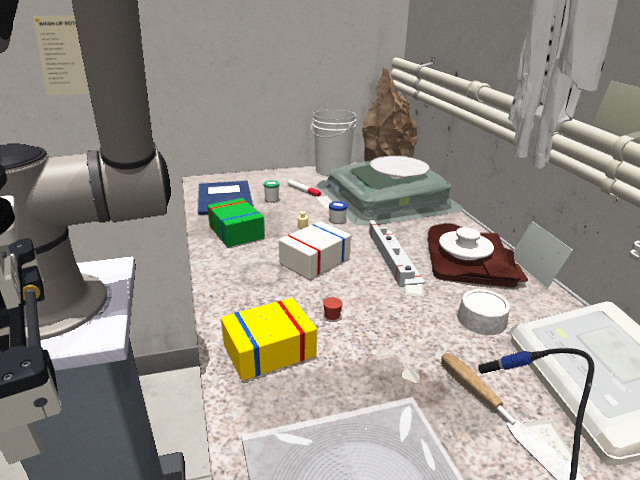

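The scene view shows the white block at about (325,258), the fence at (293,225), the pot at (213,264), the weight at (244,290) and the stopper at (407,240). The green and yellow look-alikes stand nearby. I'll enlarge these areas next.

```bash
cat > h.py <<'E'
import numpy as np, cv2
from plant import *
def KD(c):
    f=240/np.tan(np.radians(c["vfov"])/2)
    return np.array([[f,0,c["cx"]],[0,f,c["cy"]],[0,0,1]]),np.array(c["dist"],float)
def ray(c,uv):
    K,D=KD(c); p=cv2.undistortPoints(np.array([[uv]],float),K,D)[0,0]
    T=c["cam_to_world"]; return T[:3,3],T[:3,:3]@np.array([p[0],-p[1],-1])
def onz(c,uv,z):
    o,d=ray(c,uv); return (o+d*(z-o[2])/d[2])[:2]
def tri(c1,u1,c2,u2):
    o1,d1=ray(c1,u1);o2,d2=ray(c2,u2)
    A=np.stack([d1,-d2],1); s=np.linalg.lstsq(A,o2-o1,rcond=None)[0]
    a,b=o1+s[0]*d1,o2+s[1]*d2; return (a+b)/2,np.linalg.norm(a-b)
def proj(c,P):
    K,D=KD(c);T=np.linalg.inv(c["cam_to_world"]);P=np.atleast_2d(P)
    q=P@T[:3,:3].T+T[:3,3]; q=q*[1,-1,-1]
    return cv2.projectPoints(q,np.zeros(3),np.zeros(3),K,D)[0][:,0]
def crop(img,x,y,w,h,k,name):
    cv2.imwrite(name,cv2.resize(img[y:y+h,x:x+w],None,fx=k,fy=k,interpolation=cv2.INTER_CUBIC))
E
python3 - <<'E'
from h import *
a=cv2.imread("pics/scene0.png");b=cv2.imread("pics/side0.png")
crop(a,190,190,240,120,3,"pics/sc_crop.png");crop(a,190,190,1,1,1,"/tmp/x.png")
crop(b,260,190,180,145,4,"pics/si_crop.png")
E
```

```text
(no output)
```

View pics/sc_crop.png

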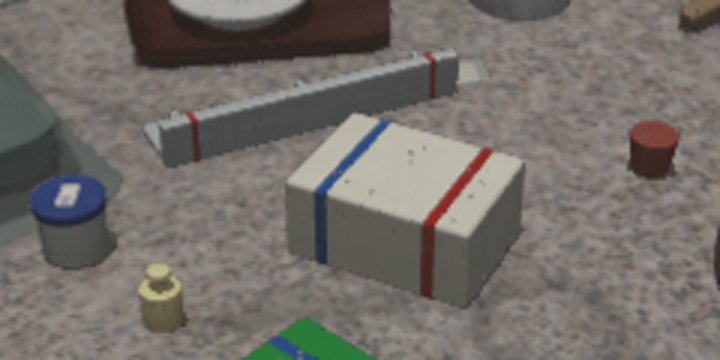

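View pics/si_crop.png

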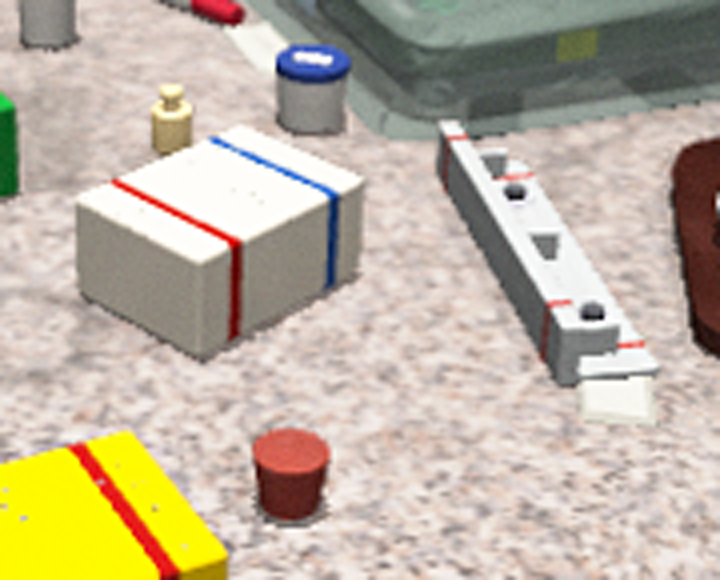

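```bash
python3 - <<'E'
from h import *
c1=get_calibration("scene");c2=get_calibration("side")
S=lambda u:np.array(u)/3+[190,190]-0.33
D=lambda u:np.array(u)/4+[260,190]-0.37
for n,a,b in [("red-near",(470,232),(77,204)),("red-right",(524,163),(205,262)),("blue-left",(288,184),(240,125)),("blue-far",(357,113),(364,182)),
 ("b red-right",(520,232),(205,362)),("b red-near",(468,305),(80,292)),
 ("fence LT",(162,123),(440,122)),("fence RT",(457,54),(555,331)),("pot lid",(70,192),(313,62)),("wt",(158,270),(171,89)),("stop top",(653,134),(291,448)),
 ("strL",(190,115),(445,137)),("strR",(432,58),(549,303))]:
    p,e=tri(c1,S(a),c2,D(b)); print(n,p.round(1),round(e,1))
print("fence base L",onz(c1,S((167,164)),0),"R",onz(c1,S((457,88)),0), onz(c2,D((561,383)),0))
print("pot base",onz(c1,S((75,248)),0),onz(c2,D((312,118)),0),"wt",onz(c1,S((162,320)),0),onz(c2,D((171,142)),0),"st",onz(c1,S((653,166)),0),onz(c2,D((290,506)),0))
E
```

```text
red-near [461.9  42.   57.6] 3.7
red-right [509.2 -35.4  55.9] 1.9
blue-left [570.4 108.7  58.1] 1.4
blue-far [617.1  25.6  57.8] 0.5
b red-right [509.6 -37.1  -2.7] 1.1
b red-near [461.4  42.3   1.6] 0.8
fence LT [706.9 130.9  36.3] 4.3
fence RT [ 675.2 -104.6   33.9] 5.7
pot lid [655.  221.8  42.8] 4.0
wt [556.1 208.3  39.5] 1.3
stop top [ 515.8 -162.1   29. ] 0.8
strL [702.5 110.5  37.3] 6.3
strR [680.4 -83.7  35.8] 2.7
fence base L [711.93138698 128.92436707] R [ 683.51919469 -110.41541259] [ 679.73513994 -106.12356876]
pot base [655.53334322 224.67380199] [655.45932533 223.87544697] wt [557.25305567 209.21718409] [556.82002708 212.15976728] st [ 515.78572539 -166.19158856] [ 514.30351123 -167.46358377]
```

```bash
cat >> h.py <<'E'
from scipy.spatial.transform import Rotation as Ro
from scipy.optimize import least_squares
def mv(t,yaw,round_=4):
    o=get_obs(); R=Ro.from_euler("xyz",o["tcp_rot"]); T=Ro.from_euler("xyz",[np.pi,0,np.radians(yaw)])
    d=R.inv().apply(np.array(t)-o["tool_pos"])/400; r=(R.inv()*T).as_rotvec(degrees=True)/30
    return np.r_[d,r].round(round_)
FEN=(None)
def fitblock(obs,x0=(540,35,30)):
    """obs: list of (calib, corner local xyz, uv)"""
    def f(v):
        th=np.radians(v[2]);R=np.array([[np.cos(th),-np.sin(th),0],[np.sin(th),np.cos(th),0],[0,0,1]])
        return np.concatenate([proj(c,R@np.array(l,float)+[v[0],v[1],0])[0]-uv for c,l,uv in obs])
    s=least_squares(f,x0); return s.x,np.sqrt(np.mean(s.fun**2)),s.fun.reshape(-1,2).round(1)
E
python3 - <<'E'
from h import *
c1=get_calibration("scene");c2=get_calibration("side")
S=lambda u:np.array(u)/3+[190,190]-0.33
D=lambda u:np.array(u)/4+[260,190]-0.37
o=[]
for l,a,b in [((-65,48,60),(470,232),(77,204)),((-65,-48,60),(524,163),(205,262)),((65,48,60),(288,184),(240,125)),((65,-48,60),(357,113),(364,182)),((-65,-48,0),(520,232),(205,362)),((-65,48,0),(468,305),(80,292))]:
    o+=[(c1,l,S(a)),(c2,l,D(b))]
x,e,r=fitblock(o);print(x,e)
o=[]
for l,a,b in [((0,120,35),(162,123),(440,122)),((0,-120,35),(457,54),(555,331)),((0,97,35),(190,115),(445,137)),((0,-97,35),(432,58),(549,303)),((0,-120,0),(457,88),(561,383)),((0,120,0),(167,164),(441,181))]:
    o+=[(c1,l,S(a)),(c2,l,D(b))]
x,e,r=fitblock(o,(690,12,-7));print(x,e,r)
for u in [(237,342),(290,300),(333,330),(280,365)]: print("green",onz(c1,u,60))
E
```

```text
[539.82370687  35.2911008   30.52824752] 1.1202827283690457
[692.66275065  12.34576423  -7.41588891] 1.0935079448200675 [[ 0.1  1.2]
 [ 0.8 -0.4]
 [ 0.8  0.1]
 [ 2.2 -1.2]
 [ 1.   1.4]
 [ 2.  -0. ]
 [ 0.4  0.8]
 [ 0.3 -0.1]
 [ 0.3  1.6]
 [-1.   0.3]
 [-0.2  1.2]
 [-0.4 -2.4]]
green [401.69313663 291.40820158]
green [440.06754443 176.30368283]
green [342.74202903 157.18343521]
green [327.20253291 260.29344928]
```

```bash
cat >> h.py <<'E'
def b2w(b,l):
    t=np.radians(b[2]); return np.array([b[0]+l[0]*np.cos(t)-l[1]*np.sin(t), b[1]+l[0]*np.sin(t)+l[1]*np.cos(t)])
def infence(b,F=(692.7,12.3,-7.4)):
    t=np.radians(F[2]);d=np.array(b[:2])-F[:2]
    return d@[np.cos(t),np.sin(t)], d@[-np.sin(t),np.cos(t)], b[2]-F[2]-90
E
python3 - <<'E'
from h import *
b=(539.8,35.3,30.5); print(infence(b)); t=b2w(b,(-48,80)); print(t)
print(mv((330,-350,180),22)); print(mv((450,-100,150),30.5));print(mv((*t,150),30.5))
E
```

```text
(np.float64(-154.58881944965856), np.float64(3.115590018101714), -52.1)
[457.83873126  79.86849141]
[ 5.734e-01 -2.545e-01  1.583e-01 -2.400e-03 -5.000e-04 -2.392e-01]
[ 1.0234e+00 -7.8190e-01  2.3400e-01 -2.4000e-03 -7.0000e-04 -5.2250e-01]
[ 1.1574e+00 -1.2115e+00  2.3460e-01 -2.4000e-03 -7.0000e-04 -5.2250e-01]
```

Call:
carry_out(
  moves=[0.29, -0.13, 0.08, 0, 0, -0.12, 0, 0.57, -0.25, 0.16, 0, 0, -0.24, 0, 0.57, -0.25, 0.16, 0, 0, -0.24, 0, 0.57, -0.25, 0.16, 0, 0, -0.24, 0, 0.57, -0.25, 0.16, 0, 0, -0.24, 0, 0.8, -0.51, 0.2, 0, 0, -0.4, 0, 0.99, -0.78, 0.23, 0, 0, -0.52, 0, 0.99, -0.78, 0.23, 0, 0, -0.52, 0],
)

```text
time: 0.9
tool_pos: [386.7, -219.4, 164.3]
tcp_rot: [-3.14, -0.0, 0.533]
contact_force: [0.5, 0.0, -0.7]
grip_width: 32.3
```

```bash
python3 - <<'E'
from h import *
o=get_obs();print(o["tool_pos"],o["tcp_rot"],o["grip_width"])
print(mv((457.8,79.9,140),30.5))
E
```

```text
[ 386.72372021 -219.38473139  164.26978219] [-3.13959069e+00 -3.15412087e-04  5.32722941e-01] 32.339904213391435
[ 0.5331 -0.5542  0.062  -0.0038 -0.0006  0.0008]
```

Call:
carry_out(
  moves=[0.53, -0.55, 0.06, 0, 0, 0, 0, 0.53, -0.55, 0.06, 0, 0, 0, 0, 0.53, -0.55, 0.06, 0, 0, 0, 0, 0.53, -0.55, 0.06, 0, 0, 0, 0, 0.53, -0.55, 0.06, 0, 0, 0, 0, 0.53, -0.55, 0.06, 0, 0, 0, 0, 0.53, -0.55, 0.06, 0, 0, 0, 0, 0.53, -0.55, 0.06, 0, 0, 0, 0],
)

```text
time: 1.7
tool_pos: [457.3, 79.2, 140.3]
tcp_rot: [-3.139, 0.001, 0.536]
contact_force: [0.3, 0.3, -1.7]
grip_width: 0.3
```

```bash
python3 - <<'E'
from h import *
print(mv((457.8,79.9,30),30.5))
cv2.imwrite("pics/w1.png",capture("wrist")[:,:,::-1])
E
```

```text
[ 2.000e-03 -2.000e-04  2.758e-01 -4.500e-03  1.100e-03  7.800e-03]
```

View pics/w1.png

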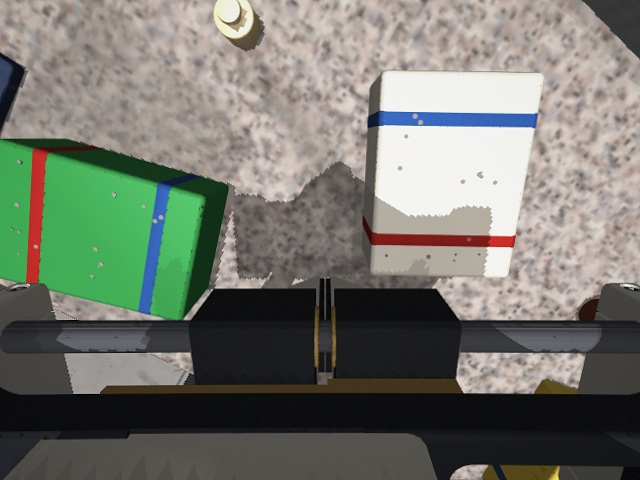

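```bash
python3 - <<'E'
from h import *
c=get_calibration("wrist");o=get_obs();R=Ro.from_euler("xyz",o["tcp_rot"])
for l in [(0,0,17),(0,19,17),(9.5,19,17),(9.5,19,0),(9.5,19,-20),(9.5,19,-47),(-9.5,19,-47),(9.5,65,-47),(9.5,95,-47),(37,95,-47)]:
    print(l,proj(c,R.apply(l)+o["tool_pos"]).round(0))
print(c["vfov"])
E
```

```text
(0, 0, 17) [[326. 296.]]
(0, 19, 17) [[364. 296.]]
(9.5, 19, 17) [[365. 279.]]
(9.5, 19, 0) [[369. 294.]]
(9.5, 19, -20) [[375. 316.]]
(9.5, 19, -47) [[388. 359.]]
(-9.5, 19, -47) [[385. 409.]]
(9.5, 65, -47) [[536. 359.]]
(9.5, 95, -47) [[634. 360.]]
(37, 95, -47) [[658. 277.]]
69.46625555615338
```

```bash
python3 - <<'E'
from h import *
a=cv2.imread("pics/w1.png"); a=cv2.convertScaleAbs(a,alpha=2.5,beta=20)
crop(a,170,260,310,150,2.5,"pics/w1c.png")
E
```

```text
(no output)
```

View pics/w1c.png

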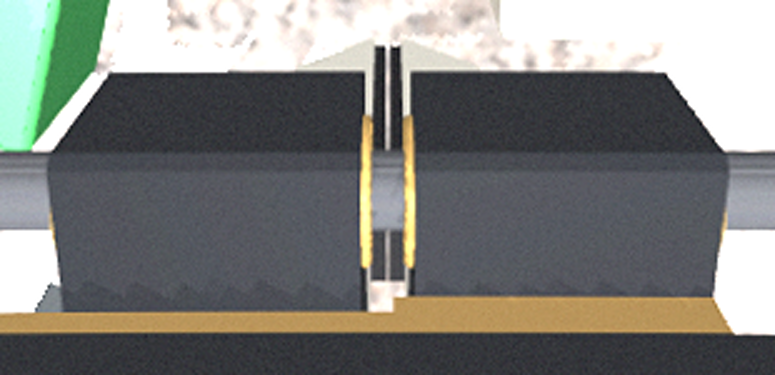

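The wrist view shows the white block with its red band at (438,240), clear of the shut fingertips at (325,280). The green block is well to the left. I'll go down and push.

Call:
carry_out(
  moves=[0, 0, 0.12, 0, 0, 0, 0, 0, 0, 0.24, 0, 0, 0, 0, 0, 0, 0.275, 0, 0, 0, 0, 0, 0, 0.275, 0, 0, 0, 0, 0, 0.01, 0.275, 0, 0, 0, 0, 0, 0.02, 0.275, 0, 0, 0, 0, 0, 0.03, 0.275, 0, 0, 0, 0, 0, 0.04, 0.275, 0, 0, 0, 0],
)

```text
time: 2.55
tool_pos: [464.0, 64.8, 31.7]
tcp_rot: [-3.137, 0.002, 0.534]
contact_force: [-8.1, 8.0, 9.9]
grip_width: 0.5
```

Call:
carry_out(
  moves=[0, 0.01, 0, 0, 0, 0, 0, 0, 0.02, 0, 0, 0, 0, 0, 0, 0.03, 0, 0, 0, 0, 0, 0, 0.04, 0, 0, 0, 0, 0, 0, 0.05, 0, 0, 0, 0, 0, 0, 0.06, 0, 0, 0, 0, 0, 0, 0.07, 0, 0, 0, 0, 0, 0, 0.07, 0, 0, 0, 0, 0],
)

```text
time: 3.35
tool_pos: [477.2, 40.6, 32.1]
tcp_rot: [-3.136, 0.003, 0.534]
contact_force: [-6.1, 3.2, 6.1]
grip_width: 0.3
```

```bash
python3 - <<'E'
from h import *
a=capture("scene")[:,:,::-1]; crop(a,190,190,240,160,3,"pics/s2.png")
E
```

```text
(no output)
```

View pics/s2.png

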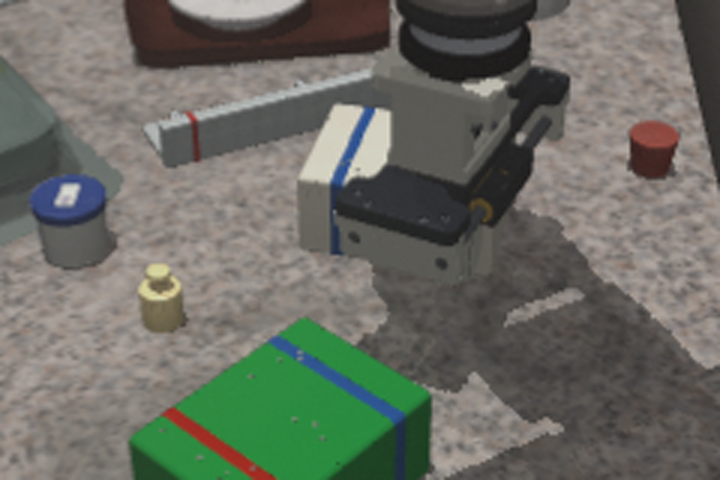

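Call:
carry_out(
  moves=[0, -0.04, 0, 0, 0, 0, 0, 0, -0.05, -0.05, 0, 0, 0, 0, 0, -0.05, -0.15, 0, 0, 0, 0, 0, -0.15, -0.25, 0, 0, 0, 0, 0, -0.25, -0.25, 0, 0, 0, 0, 0, -0.3, -0.25, 0, 0, 0, 0, 0, -0.3, -0.25, 0, 0, 0, 0, 0, -0.3, -0.25, 0, 0, 0, 0],
)

```text
time: 4.2
tool_pos: [417.2, 143.8, 133.2]
tcp_rot: [-3.137, 0.002, 0.535]
contact_force: [-0.2, -0.9, 0.0]
grip_width: 0.7
```

```bash
python3 - <<'E'
from h import *
print(get_obs()["tool_pos"])
a=capture("scene")[:,:,::-1]; crop(a,250,190,160,120,5,"pics/s3.png")
a=capture("side")[:,:,::-1]; crop(a,250,200,160,120,5,"pics/d3.png")
E
```

```text
[417.17099921 143.82504765 133.19595046]
```

View pics/s3.png

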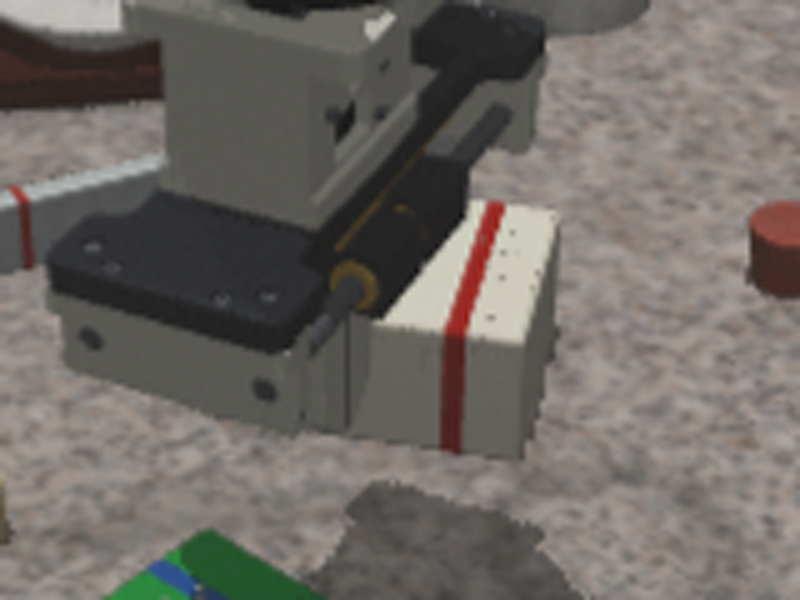

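View pics/d3.png

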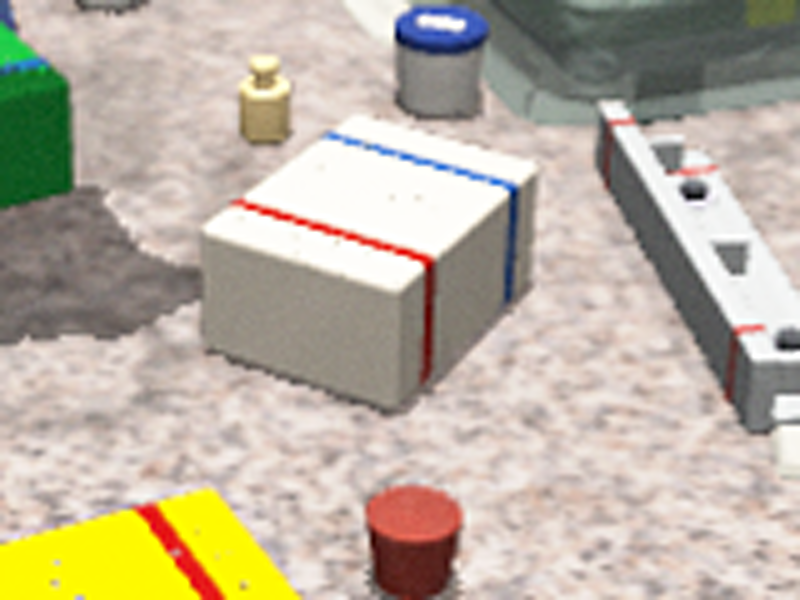

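```bash
python3 - <<'E'
from h import *
c1=get_calibration("scene");c2=get_calibration("side")
S=lambda u:np.array(u)/5+[250,190]-0.4
D=lambda u:np.array(u)/5+[250,200]-0.4
o=[(c2,l,D(u)) for l,u in [((-65,48,60),(202,229)),((-65,-48,60),(405,292)),((65,-48,60),(538,168)),((65,48,60),(352,115)),((-65,48,0),(203,350)),((-65,-48,0),(400,411)),((65,-48,0),(528,298))]]
o+=[(c1,l,S(u)) for l,u in [((-65,-48,60),(559,212)),((-65,48,60),(525,340)),((-65,48,0),(522,458))]]
x,e,r=fitblock(o);print(x,e,r.tolist(),infence(x))
for d in (60,70,80,90):
  p=b2w(x,(48,-d));print(d,p,infence((*p,0)))
E
```

```text
[556.67699115  21.13522359  43.89964161] 1.1677324080555849 [[-0.5, -0.4], [-0.5, -0.8], [1.0, -1.3], [0.4, -0.7], [-0.3, -0.0], [-0.4, 0.7], [1.5, -3.7], [1.4, -1.3], [1.1, -0.2], [0.2, 1.0]] (np.float64(-136.02803318739302), np.float64(-8.757528129021278), np.float64(-38.700358386926446))
60 [632.86749197  11.18496807] (np.float64(-59.19056158162757), np.float64(-8.811908577757938), -82.6)
70 [639.80146518   3.97941358] (np.float64(-51.38629661752435), np.float64(-15.064383957163324), -82.6)
80 [646.7354384   -3.22614091] (np.float64(-43.58203165342113), np.float64(-21.316859336568708), -82.6)
90 [653.66941161 -10.4316954 ] (np.float64(-35.777766689317794), np.float64(-27.569334715974072), -82.6)
```

```bash
python3 - <<'E'
from h import *
b=(556.7,21.1,43.9);p=b2w(b,(53,-80));print(p,mv((*p,125),44),mv((*p,30),44))
E
```

```text
[6.50361355e+02 2.06207964e-01] [ 0.32    0.6036  0.0157 -0.0101  0.0038 -0.4486] [ 0.3206  0.6048  0.2532 -0.0101  0.0038 -0.4486]
```

Call:
carry_out(
  moves=[0.32, 0.604, 0.016, -0.01, 0.004, -0.45, 0, 0.32, 0.604, 0.016, -0.01, 0.004, -0.45, 0, 0.32, 0.604, 0.016, -0.01, 0.004, -0.45, 0, 0.32, 0.604, 0.016, -0.01, 0.004, -0.45, 0, 0.32, 0.604, 0.016, -0.01, 0.004, -0.45, 0, 0.32, 0.604, 0.016, -0.01, 0.004, -0.45, 0, 0.32, 0.604, 0.016, -0.01, 0.004, -0.45, 0, 0.32, 0.604, 0.016, -0.01, 0.004, -0.45, 0],
)

```text
time: 5.1
tool_pos: [650.0, -1.2, 123.7]
tcp_rot: [-3.14, 0.001, 0.767]
contact_force: [0.0, 0.2, 0.5]
grip_width: 0.1
```

```bash
python3 - <<'E'
from h import *
print(mv((650.4,0.2,30),44))
E
```

```text
[ 0.0034 -0.0014  0.2341 -0.0033  0.0022 -0.0026]
```

Call:
carry_out(
  moves=[0, 0, 0.12, 0, 0, 0, 0, 0, 0, 0.235, 0, 0, 0, 0, 0, 0, 0.235, 0, 0, 0, 0, 0, 0, 0.235, 0, 0, 0, 0, 0, -0.01, 0.235, 0, 0, 0, 0, 0, -0.02, 0.235, 0, 0, 0, 0, 0, -0.03, 0.235, 0, 0, 0, 0, 0, -0.04, 0.235, 0, 0, 0, 0],
)

```text
time: 5.9
tool_pos: [640.2, 10.4, 31.6]
tcp_rot: [3.139, -0.002, 0.767]
contact_force: [4.8, -2.1, 1.6]
grip_width: 0.4
```

Call:
carry_out(
  moves=[0, -0.01, 0, 0, 0, 0, 0, 0, -0.02, 0, 0, 0, 0, 0, 0, -0.03, 0, 0, 0, 0, 0, 0, -0.04, 0, 0, 0, 0, 0, 0, -0.05, 0, 0, 0, 0, 0, 0, -0.06, 0, 0, 0, 0, 0, 0, -0.07, 0, 0, 0, 0, 0, 0, -0.08, 0, 0, 0, 0, 0],
)

```text
time: 6.7
tool_pos: [619.3, 33.4, 32.4]
tcp_rot: [3.136, -0.004, 0.767]
contact_force: [5.6, -2.7, 1.9]
grip_width: 0.4
```

```bash
python3 - <<'E'
from h import *
print(get_obs()["tool_pos"])
a=capture("scene")[:,:,::-1]; crop(a,250,190,160,120,5,"pics/s4.png")
a=capture("side")[:,:,::-1]; crop(a,250,200,160,120,5,"pics/d4.png")
E
```

```text
[619.33523976  33.36895606  32.3938208 ]
```

View pics/s4.png

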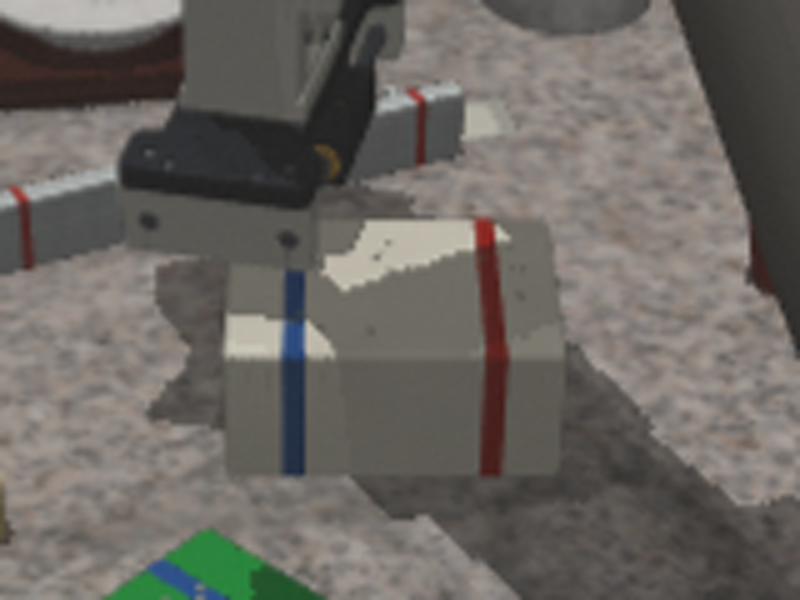

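View pics/d4.png

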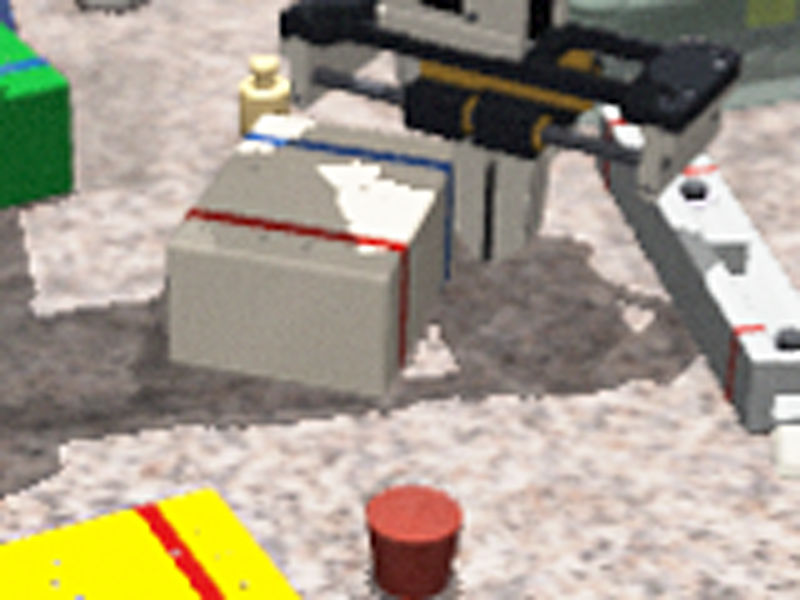

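```bash
python3 - <<'E'
from h import *
c1=get_calibration("scene");c2=get_calibration("side")
S=lambda u:np.array(u)/5+[250,190]-0.4
D=lambda u:np.array(u)/5+[250,200]-0.4
o=[(c2,l,D(u)) for l,u in [((-65,48,60),(168,246)),((-65,-48,60),(392,272)),((-65,48,0),(171,360)),((-65,-48,0),(385,396))]]
o+=[(c1,l,S(u)) for l,u in [((-65,-48,60),(549,221)),((-65,48,60),(565,357)),((65,48,60),(226,357)),((-65,48,0),(558,474)),((65,48,0),(227,474))]]
x,e,r=fitblock(o);print(x,e,r.tolist(),infence(x))
E
```

```text
[536.89668288  32.53639002  56.92505034] 0.7753919674682876 [[-0.2, -1.4], [-0.1, 0.7], [-0.3, 0.5], [0.4, 1.1], [-0.2, -1.3], [0.8, -0.7], [-1.0, -0.5], [0.3, 0.8], [-0.5, 1.1]] (np.float64(-157.1120145168459), np.float64(0.0010632368919697651), np.float64(-25.674949658324394))
```

Call:
carry_out(
  moves=[-0.002, -0.01, 0, 0, 0, 0, 0, -0.004, -0.02, 0, 0, 0, 0, 0, -0.006, -0.03, 0, 0, 0, 0, 0, -0.008, -0.04, 0, 0, 0, 0, 0, -0.01, -0.05, 0, 0, 0, 0, 0, -0.012, -0.06, 0, 0, 0, 0, 0, -0.014, -0.07, 0, 0, 0, 0, 0, -0.014, -0.075, 0, 0, 0, 0, 0],
)

```text
time: 7.6
tool_pos: [594.0, 51.7, 32.4]
tcp_rot: [3.137, -0.004, 0.767]
contact_force: [4.3, -1.0, 0.4]
grip_width: 0.3
```

Call:
carry_out(
  moves=[0, 0.04, 0, 0, 0, 0, 0, 0, 0.05, -0.03, 0, 0, 0, 0, 0, 0.05, -0.15, 0, 0, 0, 0, 0.05, 0.05, -0.25, 0, 0, 0, 0, 0.2, 0.05, -0.25, 0, 0, 0, 0, 0.25, 0, -0.25, 0, 0, 0, 0, 0.25, 0, -0.25, 0, 0, 0, 0, 0.25, 0, -0.25, 0, 0, 0, 0],
)

```text
time: 8.4
tool_pos: [664.1, 122.0, 132.5]
tcp_rot: [3.138, -0.002, 0.769]
contact_force: [-0.1, 0.8, -0.5]
grip_width: 0.4
```

```bash
python3 - <<'E'
from h import *
print(get_obs()["tool_pos"])
a=capture("scene")[:,:,::-1]; crop(a,250,190,160,120,5,"pics/s5.png")
a=capture("side")[:,:,::-1]; crop(a,250,200,160,120,5,"pics/d5.png")
E
```

```text
[664.12944593 122.00599537 132.53279891]
```

View pics/s5.png

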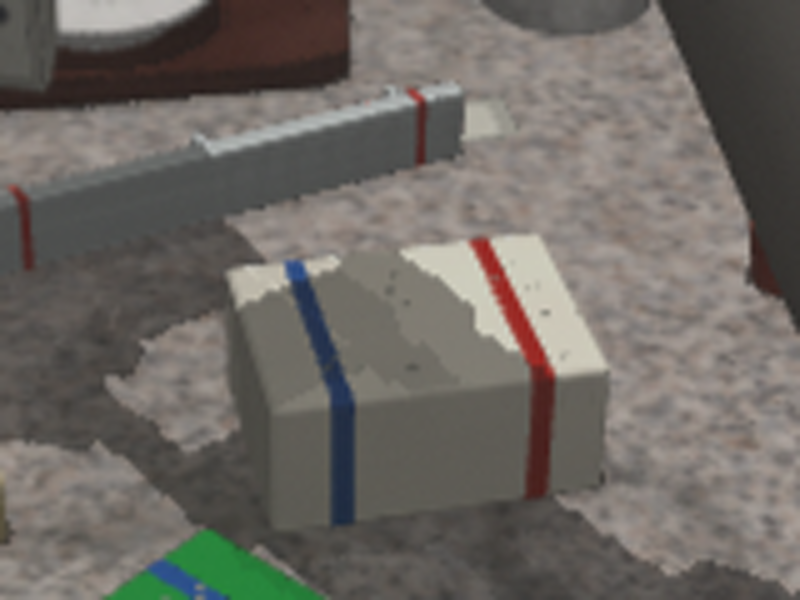

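View pics/d5.png

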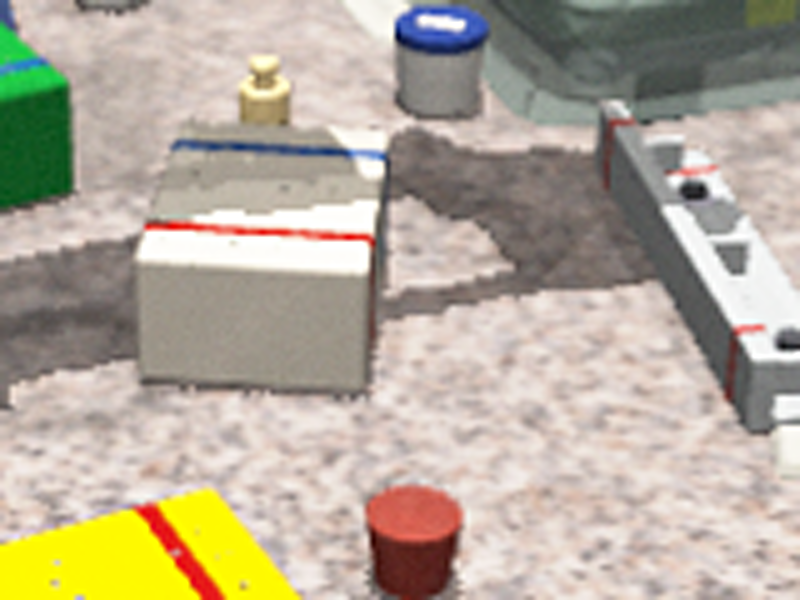

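```bash
python3 - <<'E'
from h import *
c1=get_calibration("scene");c2=get_calibration("side")
S=lambda u:np.array(u)/5+[250,190]-0.4
D=lambda u:np.array(u)/5+[250,200]-0.4
o=[(c2,l,D(u)) for l,u in [((-65,48,60),(137,262)),((-65,-48,60),(373,274)),((65,48,60),(185,120)),((65,-48,60),(392,132)),((-65,48,0),(141,384)),((-65,-48,0),(368,395))]]
o+=[(c1,l,S(u)) for l,u in [((65,-48,60),(228,272)),((-65,-48,60),(543,234)),((-65,48,60),(608,371)),((65,48,60),(270,410)),((-65,48,0),(602,484)),((65,48,0),(273,530))]]
x,e,r=fitblock(o);print(x,e,r.tolist(),infence(x))
p=b2w(x,(-53,80));print(p, mv((*p,125),72))
E
```

```text
[514.67502901  37.06697784  68.50311683] 0.8542161057758865 [[-0.1, -1.4], [-0.3, -1.0], [-0.2, -0.8], [0.5, -0.9], [-0.3, -0.9], [0.0, -0.1], [-0.4, -1.8], [0.1, -1.4], [1.4, -1.3], [0.3, -0.3], [0.4, 1.1], [0.1, 1.1]] (np.float64(-179.73210760123519), np.float64(1.6318653587390441), np.float64(-14.096883174638378))
[420.81814624  17.06983914] [-0.618  -0.2365  0.0166  0.0087 -0.0033 -0.9354]
```

```bash
python3 - <<'E'
from h import *
print(get_obs()["joint_positions"].round(2)); print(mv((421,17,125),68.5))
E
```

```text
[ 0.07  0.71  1.21 -0.    1.22  0.87]
[-0.6178 -0.2361  0.0166  0.0086 -0.0035 -0.8188]
```

Call:
carry_out(
  moves=[-0.618, -0.236, 0.016, 0.009, -0.003, -0.82, 0, -0.618, -0.236, 0.016, 0.009, -0.003, -0.82, 0, -0.618, -0.236, 0.016, 0.009, -0.003, -0.82, 0, -0.618, -0.236, 0.016, 0.009, -0.003, -0.82, 0, -0.618, -0.236, 0.016, 0.009, -0.003, -0.82, 0, -0.618, -0.236, 0.016, 0.009, -0.003, -0.82, 0, -0.618, -0.236, 0.016, 0.009, -0.003, -0.82, 0, -0.618, -0.236, 0.016, 0.009, -0.003, -0.82, 0],
)

```text
time: 9.3
tool_pos: [421.7, 16.3, 125.9]
tcp_rot: [3.14, -0.001, 1.194]
contact_force: [0.7, -0.4, 0.4]
grip_width: 0.3
```

```bash
python3 - <<'E'
from h import *
print(mv((421,17,30),68.5))
E
```

```text
[ 0.0009 -0.0025  0.2397  0.003  -0.0015 -0.0024]
```

Call:
carry_out(
  moves=[0, 0, 0.12, 0, 0, 0, 0, 0, 0, 0.24, 0, 0, 0, 0, 0, 0, 0.24, 0, 0, 0, 0, 0, 0, 0.24, 0, 0, 0, 0, 0, 0.01, 0.24, 0, 0, 0, 0, 0, 0.02, 0.24, 0, 0, 0, 0, 0, 0.03, 0.24, 0, 0, 0, 0, 0, 0.04, 0.24, 0, 0, 0, 0],
)

```text
time: 10.1
tool_pos: [434.8, 10.8, 31.3]
tcp_rot: [-3.14, -0.0, 1.195]
contact_force: [-11.7, 1.1, 10.0]
grip_width: 0.8
```

Call:
carry_out(
  moves=[0, 0.01, 0, 0, 0, 0, 0, 0, 0.02, 0, 0, 0, 0, 0, 0, 0.03, 0, 0, 0, 0, 0, 0, 0.04, 0, 0, 0, 0, 0, 0, 0.05, 0, 0, 0, 0, 0, 0, 0.06, 0, 0, 0, 0, 0, 0, 0.065, 0, 0, 0, 0, 0, 0, 0.065, 0, 0, 0, 0, 0],
)

```text
time: 10.9
tool_pos: [458.4, 0.9, 32.0]
tcp_rot: [-3.139, 0.001, 1.195]
contact_force: [-7.5, -0.6, 4.8]
grip_width: 0.2
```

Call:
carry_out(
  moves=[0, -0.04, 0, 0, 0, 0, 0, 0, -0.05, -0.05, 0, 0, 0, 0, 0, -0.06, -0.15, 0, 0, 0, 0, -0.1, -0.06, -0.25, 0, 0, 0, 0, -0.2, -0.06, -0.25, 0, 0, 0, 0, -0.3, -0.06, -0.25, 0, 0, 0, 0, -0.3, -0.06, -0.25, 0, 0, 0, 0, -0.3, -0.06, -0.25, 0, 0, 0, 0],
)

```text
time: 11.7
tool_pos: [393.0, -103.0, 133.1]
tcp_rot: [-3.142, 0.0, 1.192]
contact_force: [0.3, 0.6, 0.9]
grip_width: 0.2
```

```bash
python3 - <<'E'
from h import *
print(get_obs()["tool_pos"])
a=capture("scene")[:,:,::-1]; crop(a,250,190,160,120,5,"pics/s6.png")
a=capture("side")[:,:,::-1]; crop(a,250,200,160,120,5,"pics/d6.png")
E
```

```text
[ 393.02190388 -102.95944798  133.07877709]
```

View pics/s6.png

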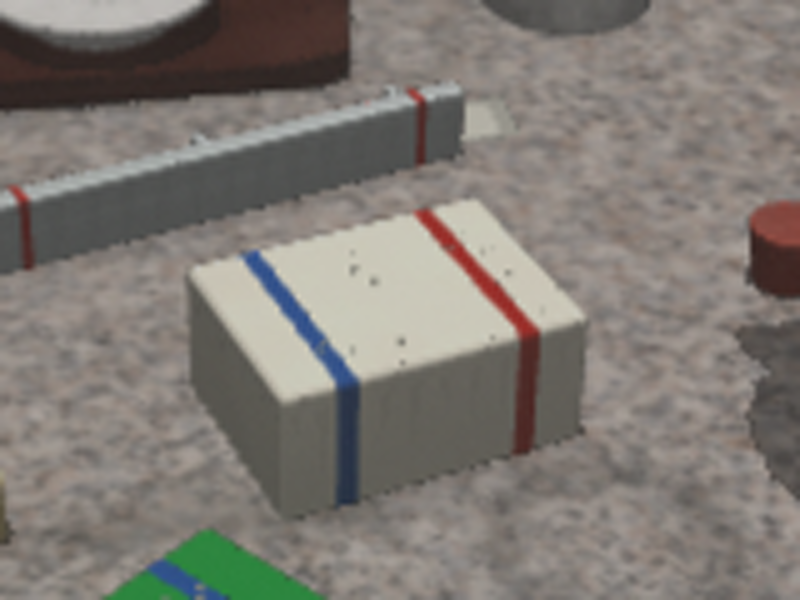

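View pics/d6.png

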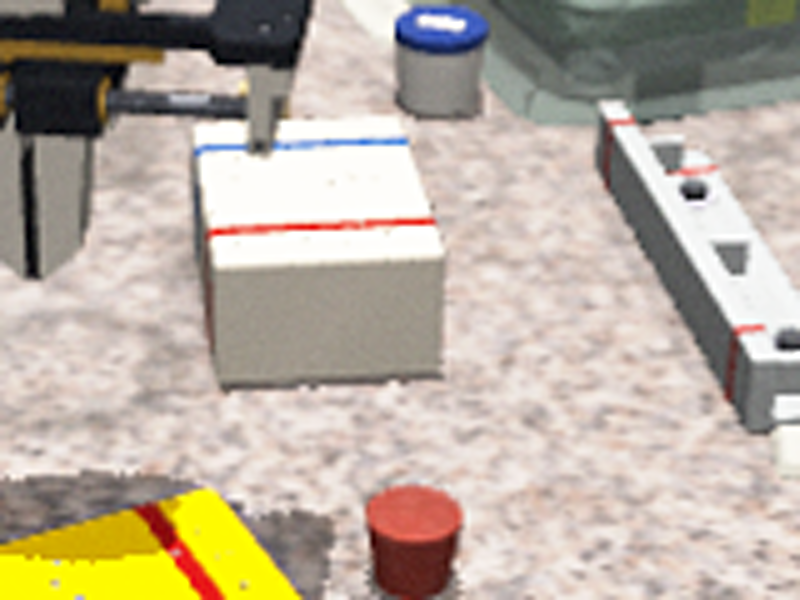

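```bash
python3 - <<'E'
from h import *
c1=get_calibration("scene");c2=get_calibration("side")
S=lambda u:np.array(u)/5+[250,190]-0.4
D=lambda u:np.array(u)/5+[250,200]-0.4
o=[(c2,l,D(u)) for l,u in [((-65,48,60),(213,265)),((-65,-48,60),(444,252)),((65,48,60),(195,124)),((65,-48,60),(407,119)),((-65,48,0),(220,388)),((-65,-48,0),(440,379))]]
o+=[(c1,l,S(u)) for l,u in [((65,-48,60),(190,270)),((-65,-48,60),(480,200)),((-65,48,60),(586,320)),((65,48,60),(280,404)),((-65,48,0),(580,434)),((65,48,0),(287,517)),((65,-48,0),(194,383))]]
x,e,r=fitblock(o);print(x,e,r.tolist(),infence(x))
d=np.array([np.cos(np.radians(-7.4)),np.sin(np.radians(-7.4))])
s=np.array([-d[1],d[0]])
print(d,s, x[:2]@s-np.array([692.7,12.3])@s)
p=x[:2]-d*80-0*s
for z in (125,30): print(p,mv((*p,z),82.6-90), mv((*p,z),82.6))
E
```

```text
[533.56378532  36.74624664  80.25470526] 0.8711459219560395 [[0.1, -0.7], [0.8, 0.0], [-0.1, -0.6], [-0.6, -1.1], [-1.1, -0.2], [0.4, -0.6], [-0.7, -1.5], [0.4, -1.4], [1.7, -0.9], [0.2, -1.2], [0.9, 1.0], [-0.9, 1.5], [-0.5, 0.3]] (np.float64(-160.9593639105115), np.float64(3.7465941175805955), np.float64(-2.3452947402755058))
[ 0.99167116 -0.1287956 ] [0.1287956  0.99167116] 3.7465941175805995
[454.23009233  47.04989437] [ 4.0180e-01  6.1000e-03  1.8700e-02 -2.2000e-03  2.7000e-03  2.5288e+00] [ 4.018e-01  6.100e-03  1.870e-02 -3.200e-03  4.000e-04 -4.712e-01]
[454.23009233  47.04989437] [ 4.0190e-01  6.5000e-03  2.5620e-01 -2.2000e-03  2.7000e-03  2.5288e+00] [ 4.019e-01  6.500e-03  2.562e-01 -3.200e-03  4.000e-04 -4.712e-01]
```

Call:
carry_out(
  moves=[0.2, 0, 0, 0, 0, 0.3, 0.7, 0.4, 0.006, 0.019, 0, 0, 0.6, 0.7, 0.4, 0.006, 0.019, 0, 0, 0.9, 0.7, 0.4, 0.006, 0.019, 0, 0, 1, 0.7, 0.4, 0.006, 0.019, 0, 0, 1, 0.7, 0.4, 0.006, 0.019, 0, 0, 1, 0.7, 0.4, 0.006, 0.019, 0, 0, 1, 0.7, 0.4, 0.006, 0.019, 0, 0, 1, 0.7],
)

```text
time: 12.6
tool_pos: [453.7, 45.8, 124.9]
tcp_rot: [-3.14, 0.001, 0.672]
contact_force: [-0.1, -0.4, -0.1]
grip_width: 59.9
```

Call:
carry_out(
  moves=[0, 0, 0, 0, 0, 1, 0.7, 0, 0, 0, 0, 0, 1, 0.7, 0, 0, 0, 0, 0, 1, 0.7, 0, 0, 0, 0, 0, 1, 0.7, 0, 0, 0, 0, 0, 1, 0.7, 0, 0, 0, 0, 0, 1, 0.7, 0, 0, 0, 0, 0, 1, 0.7, 0, 0, 0, 0, 0, 1, 0.7],
)

```text
time: 13.4
tool_pos: [453.6, 45.6, 125.0]
tcp_rot: [-3.141, 0.002, 0.149]
contact_force: [-0.2, 0.7, -0.5]
grip_width: 64.4
```

```bash
python3 - <<'E'
from h import *
print(get_obs()["grip_width"],mv((454.2,47,125),-7.4))
E
```

```text
64.36064271259609 [ 1.900e-03 -3.200e-03 -1.000e-04 -2.000e-04  3.400e-03  5.309e-01]
```

Call:
carry_out(
  moves=[0.002, -0.003, 0, 0, 0.003, 0.27, 0.7, 0.002, -0.003, 0, 0, 0.003, 0.53, 0.7, 0.002, -0.003, 0, 0, 0.003, 0.53, 0.7, 0.002, -0.003, 0.12, 0, 0.003, 0.53, 0.7, 0.002, -0.003, 0.237, 0, 0.003, 0.53, 0.7, 0.002, -0.003, 0.237, 0, 0.003, 0.53, 0.7, 0.002, -0.003, 0.237, 0, 0.003, 0.53, 0.7, 0.002, -0.003, 0.237, 0, 0.003, 0.53, 0.7],
)

```text
time: 14.2
tool_pos: [455.7, 46.9, 32.3]
tcp_rot: [-3.141, -0.004, -0.127]
contact_force: [-0.0, 1.0, 0.2]
grip_width: 64.3
```

```bash
python3 - <<'E'
from h import *
o=get_obs();print(o["tool_pos"],o["tcp_rot"],mv((454.2,47,30),-7.4))
a=capture("scene")[:,:,::-1]; crop(a,200,190,210,140,3.5,"pics/s7.png")
cv2.imwrite("pics/w7.png",capture("wrist")[:,:,::-1])
E
```

```text
[455.66635603  46.86516143  32.31801539] [-3.1412734  -0.00367887 -0.12723388] [-0.0037  0.0001  0.0058 -0.0006 -0.007   0.0037]
```

View pics/w7.png

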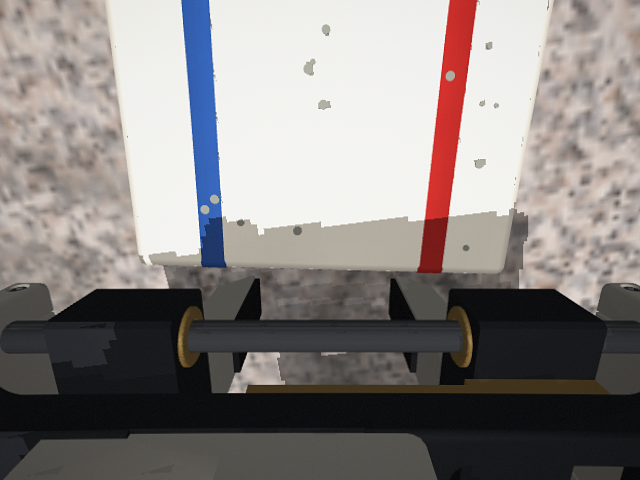

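View pics/s7.png

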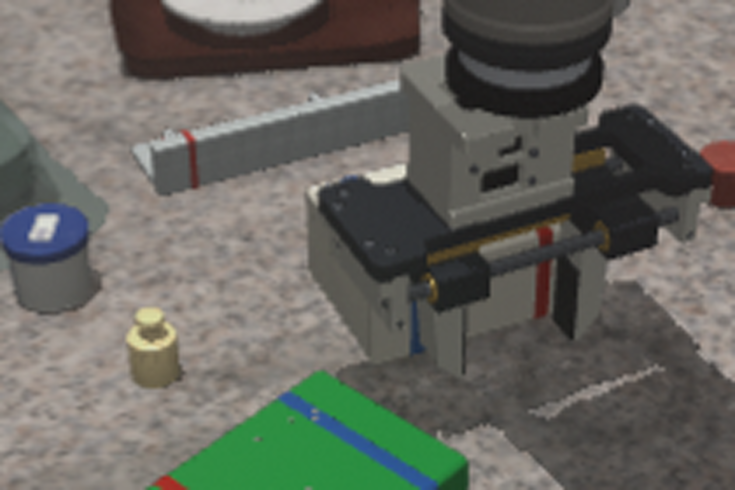

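Call:
carry_out(
  moves=[0.02, 0, 0.004, 0, 0, 0, 0.7, 0.04, 0, 0.004, 0, 0, 0, 0.7, 0.055, 0, 0.004, 0, 0, 0, 0.7, 0.07, 0, 0.004, 0, 0, 0, 0.7, 0.085, 0, 0.004, 0, 0, 0, 0.7, 0.1, 0, 0.004, 0, 0, 0, 0.7, 0.115, 0, 0.004, 0, 0, 0, 0.7, 0.13, 0, 0.004, 0, 0, 0, 0.7],
)

```text
time: 15.1
tool_pos: [505.1, 40.5, 31.0]
tcp_rot: [-3.141, 0.001, -0.127]
contact_force: [-9.8, 1.4, 5.9]
grip_width: 64.0
```

Call:
carry_out(
  moves=[0.015, 0, 0, 0, 0, 0, 0.7, 0.03, 0, 0, 0, 0, 0, 0.7, 0.045, 0, 0, 0, 0, 0, 0.7, 0.06, 0, 0, 0, 0, 0, 0.7, 0.075, 0, 0, 0, 0, 0, 0.7, 0.09, 0, 0, 0, 0, 0, 0.7, 0.105, 0, 0, 0, 0, 0, 0.7, 0.12, 0, 0, 0, 0, 0, 0.7],
)

```text
time: 15.9
tool_pos: [550.6, 34.8, 30.9]
tcp_rot: [3.141, 0.008, -0.127]
contact_force: [-10.4, 1.5, 8.4]
grip_width: 64.3
```

```bash
python3 - <<'E'
from h import *
o=get_obs();print(o["tool_pos"],o["tcp_rot"],infence((*o["tool_pos"][:2],0)))
a=capture("scene")[:,:,::-1]; crop(a,200,170,200,150,4,"pics/s8.png")
a=capture("side")[:,:,::-1]; crop(a,290,180,160,120,5,"pics/d8.png")
E
```

```text
[550.55530792  34.79478907  30.94802244] [ 3.14147945  0.00754803 -0.12690351] (np.float64(-143.85802180029256), np.float64(3.9998232060346264), -82.6)
```

View pics/d8.png

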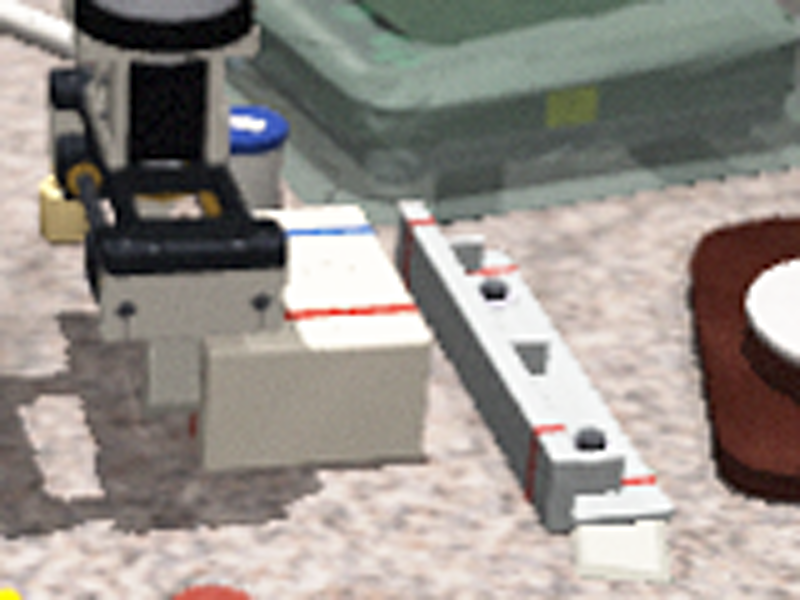

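View pics/s8.png

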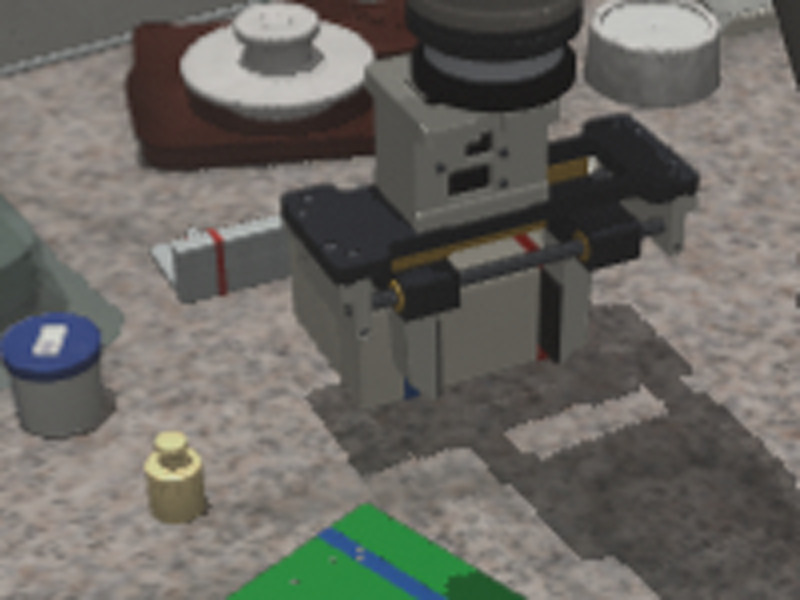

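Both views show the block square to the fence with about 35 mm still to go. The pot and weight have not moved.

Call:
carry_out(
  moves=[0.01, 0, 0, 0, 0, 0, 0.7, 0.02, 0, 0, 0, 0, 0, 0.7, 0.03, 0, 0, 0, 0, 0, 0.7, 0.04, 0, 0, 0, 0, 0, 0.7, 0.05, 0, 0, 0, 0, 0, 0.7, 0.06, 0, 0, 0, 0, 0, 0.7, 0.07, 0, 0, 0, 0, 0, 0.7, 0.08, 0, 0, 0, 0, 0, 0.7],
)

```text
time: 16.8
tool_pos: [582.0, 30.8, 30.9]
tcp_rot: [3.141, 0.009, -0.127]
contact_force: [-10.9, 0.3, 7.5]
grip_width: 63.9
```

Call:
carry_out(
  moves=[0.003, 0, 0, 0, 0, 0, 0.7, 0.006, 0, 0, 0, 0, 0, 0.7, 0.008, 0, 0, 0, 0, 0, 0.7, 0.01, 0, 0, 0, 0, 0, 0.7, 0.012, 0, 0, 0, 0, 0, 0.7, 0.013, 0, 0, 0, 0, 0, 0.7, 0.013, 0, 0, 0, 0, 0, 0.7, 0.013, 0, 0, 0, 0, 0, 0.7],
)

```text
time: 17.6
tool_pos: [584.7, 30.5, 30.9]
tcp_rot: [3.141, 0.015, -0.126]
contact_force: [-11.9, 1.5, 8.7]
grip_width: 64.4
```

```bash
python3 - <<'E'
from h import *
o=get_obs();print(o["tool_pos"],o["tcp_rot"],o["contact_force"],infence((*o["tool_pos"][:2],0)))
a=capture("side")[:,:,::-1]; crop(a,290,180,160,120,5,"pics/d9.png")
E
```

```text
[584.7450801   30.50039193  30.9245348 ] [ 3.1412717   0.01508779 -0.12649173] [-11.8596716    1.49359311   8.736159  ] (np.float64(-109.39991123452508), np.float64(4.1446855062523404), -82.6)
```

View pics/d9.png

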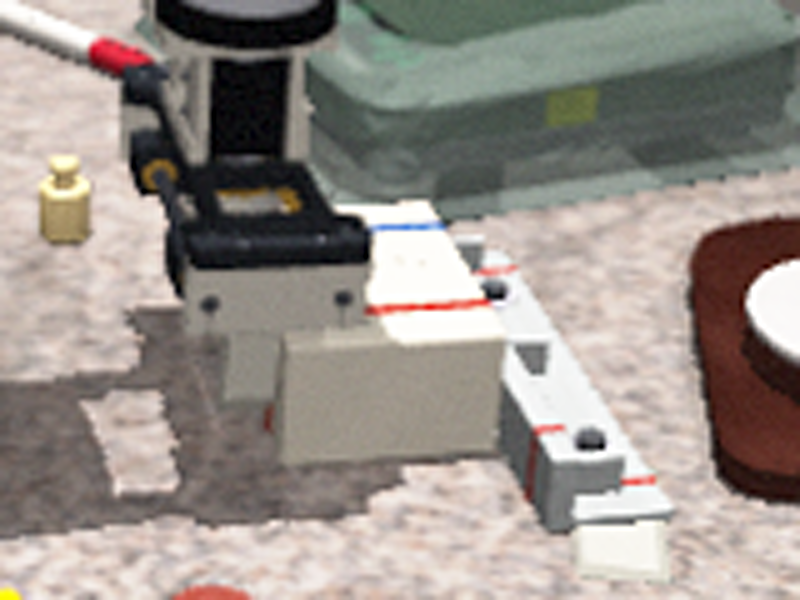

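Call:
carry_out(
  moves=[0.006, 0, 0, 0, 0, 0, 0.7, 0.01, 0, 0, 0, 0, 0, 0.7, 0.013, 0, 0, 0, 0, 0, 0.7, 0.016, 0, 0, 0, 0, 0, 0.7, 0.018, 0, 0, 0, 0, 0, 0.7, 0.02, 0, 0, 0, 0, 0, 0.7, 0.02, 0, 0, 0, 0, 0, 0.7, 0.02, 0, 0, 0, 0, 0, 0.7],
)

```text
time: 18.45
tool_pos: [584.4, 30.5, 31.0]
tcp_rot: [3.14, 0.034, -0.126]
contact_force: [-33.5, 1.4, 26.9]
grip_width: 64.3
```

Contact force rose to 33 N with no further travel, so the block is seated. I'll retreat and check.

Call:
carry_out(
  moves=[-0.01, 0, 0, 0, 0, 0, 0.7, -0.03, 0, 0, 0, 0, 0, 0.7, -0.07, 0, 0, 0, 0, 0, 0.7, -0.12, 0, -0.05, 0, 0, 0, 0.7, -0.2, 0, -0.15, 0, 0, 0, 0.7, -0.3, 0, -0.3, 0, 0, 0, 0.7, -0.4, 0.1, -0.4, 0, 0, 0, 0.7, -0.4, 0.2, -0.4, 0, 0, 0, 0.7],
)

```text
time: 19.25
tool_pos: [428.6, -14.5, 192.2]
tcp_rot: [3.14, 0.029, -0.122]
contact_force: [0.7, -1.1, -0.2]
grip_width: 64.2
```

```bash
python3 - <<'E'
from h import *
print(get_obs()["contact_force"])
a=capture("scene")[:,:,::-1]; crop(a,200,170,200,150,4,"pics/s10.png")
a=capture("side")[:,:,::-1]; crop(a,290,180,160,120,5,"pics/d10.png")
E
```

```text
[ 0.66279476 -1.07626115 -0.20477453]
```

View pics/d10.png

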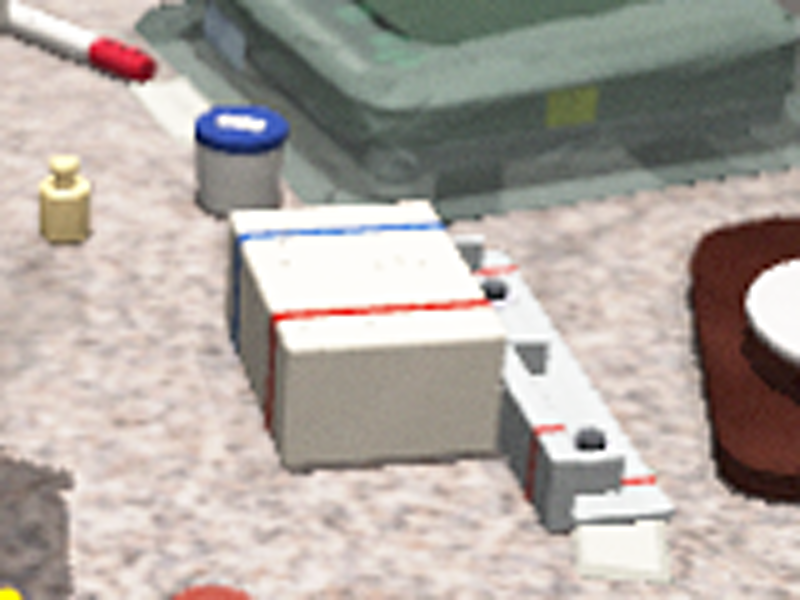

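View pics/s10.png

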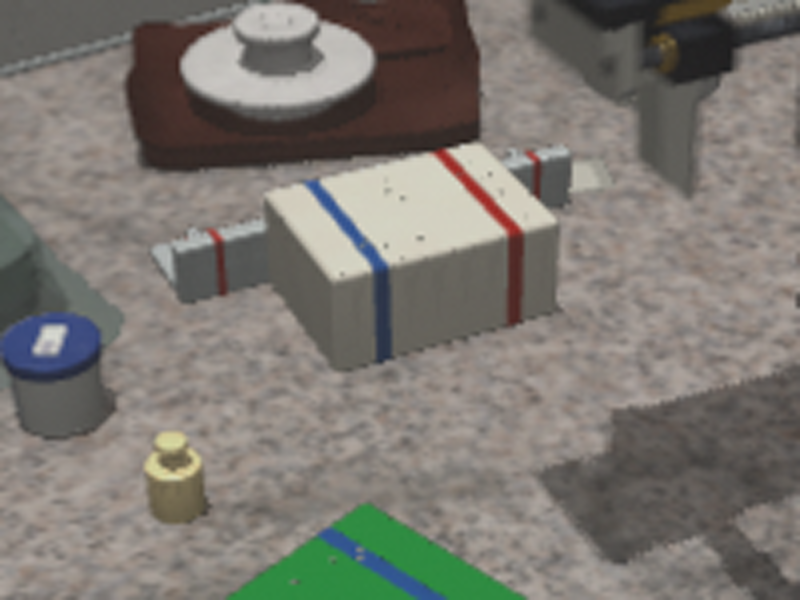

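```bash
python3 - <<'E'
from h import *
c1=get_calibration("scene");c2=get_calibration("side")
S=lambda u:np.array(u)/4+[200,170]-0.37
D=lambda u:np.array(u)/5+[290,180]-0.4
o=[(c2,l,D(u)) for l,u in [((-65,48,60),(283,350)),((-65,-48,60),(503,337)),((65,48,60),(232,211)),((65,-48,60),(428,201)),((-65,48,0),(288,469)),((-65,-48,0),(497,455))]]
o+=[(c1,l,S(u)) for l,u in [((65,-48,60),(266,195)),((-65,-48,60),(480,143)),((-65,48,60),(557,222)),((65,48,60),(333,281)),((-65,48,0),(555,311)),((65,48,0),(342,369))]]
x,e,r=fitblock(o);print(x,e,infence(x))
f=o0=cv2.imread
print("wt",onz(c1,S((176,512)),0),"pot lid z44",onz(c1,S((52,343)),44))
a=capture("side")[:,:,::-1]; crop(a,230,190,250,170,3,"pics/d11.png")
cv2.imwrite("pics/w11.png",capture("wrist")[:,:,::-1])
E
```

```text
[643.31689859  24.16148188  82.59599147] 0.9892974719158417 (np.float64(-50.49950421533323), np.float64(5.402363518740484), np.float64(-0.004008532018460187))
wt [553.94894736 210.93187713] pot lid z44 [651.7016314  224.87854212]
```

View pics/w11.png

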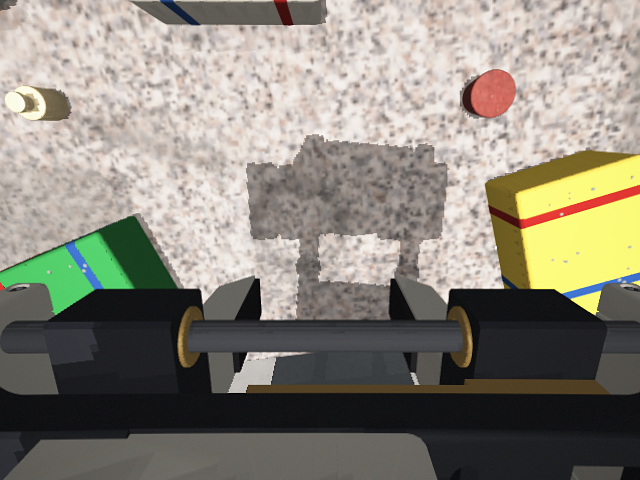

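View pics/d11.png

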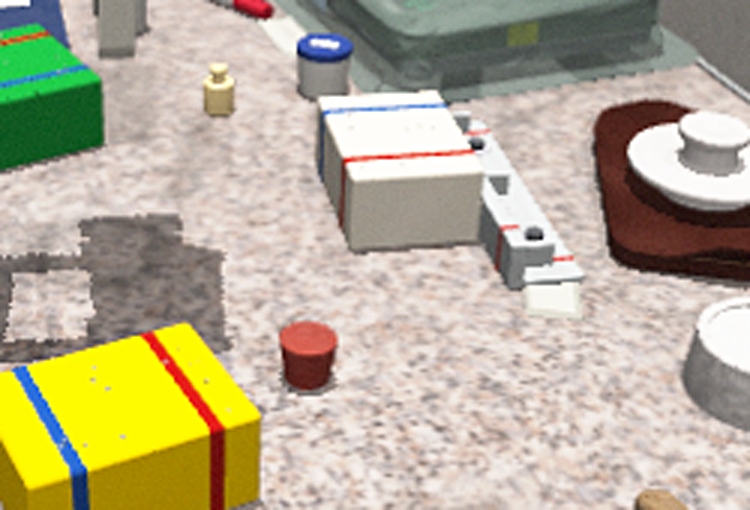

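```bash
python3 -c "
from plant import *
print(get_obs()['contact_force'],get_obs()['time']);print(close_job())"
```

```text
[-0.26121499 -0.32197464 -1.11197865] 19.45
the job is handed in; nothing more can be done
None
```

The white block is turned and lying flat against the fence, between the two red marks. I handed the job in at 19.45 s of the 72 s allowed; no verdict was reported.

- **Turning:** I pushed the red end, then the blue end in two strokes, then the red end again, taking the block through about 50° in all. Before the final push it was 2.3° off parallel, with its middle 161 mm from the fence face.
- **Final push:** I pushed it home with both fingers on its long side. It stopped advancing as the force rose to 33 N, so I took it as seated and backed off.
- **Last camera fit:** The block's middle is 50.5 mm from the face (limit 53, measurement good to about 2 mm). It is 5.4 mm off the fence's middle and parallel within 0.1°. Seated flush it would read 48 mm, so the fit is about 2.5 mm off that. I relied on the 33 N stop rather than the fit.
- **Other objects:** The pot and weight measure within about 4 mm of their starting places, which is close to the camera error. I only checked the stopper by eye; it looks unmoved and upright. The arm is clear of everything.

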